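Load the press jig with rollers in reverse order

TASK

Move the four transport rollers from the coloured saddles of the dark steel delivery rack to the black nests of the aluminium press jig in reverse order: the roller that now lies nearest the robot goes into the jig's farthest nest, and so on, until the farthest one lies in the nearest nest. Lower each roller gently, without dropping it, so that both shaft ends rest fully in their V rests with the sleeve between them, and leave the grease jar standing where it is.

Things in the scene. Friction and masses are not known exactly. Their poses are not given: they have to be found in the camera images.
- roller_red: Loose transport roller, about 0.2 kg: red rubber sleeve 32 mm in diameter, 70 mm long, on a steel shaft 12 mm in diameter, 130 mm long (30 mm bare at each end). Lies level in the red saddle at the start. Origin: on its axis at mid-length; y runs along the axis (x, z turn as it rolls). Grip the middle of the sleeve from above.
- roller_yellow: Loose transport roller, about 0.2 kg: yellow rubber sleeve 32 mm in diameter, 70 mm long, on a steel shaft 12 mm in diameter, 130 mm long (30 mm bare at each end). Lies level in the yellow saddle at the start. Origin: on its axis at mid-length; y runs along the axis (x, z turn as it rolls). Grip the middle of the sleeve from above.
- roller_green: Loose transport roller, about 0.2 kg: green rubber sleeve 32 mm in diameter, 70 mm long, on a steel shaft 12 mm in diameter, 130 mm long (30 mm bare at each end). Lies level in the green saddle at the start. Origin: on its axis at mid-length; y runs along the axis (x, z turn as it rolls). Grip the middle of the sleeve from above.
- roller_blue: Loose transport roller, about 0.2 kg: blue rubber sleeve 32 mm in diameter, 70 mm long, on a steel shaft 12 mm in diameter, 130 mm long (30 mm bare at each end). Lies level in the blue saddle at the start. Origin: on its axis at mid-length; y runs along the axis (x, z turn as it rolls). Grip the middle of the sleeve from above.
- saddle_red: Fixed red saddle on the dark steel delivery rack, holding the red roller at first; it stays, so it still shows the starting order. Four saddles in one row, 70 mm apart, colours in any order. V rests as on the jig. Origin: centre of its underside, on the 12 mm thick deck; x along the row, away from the robot, y along the roller, whose axis lies 38.5 mm above the origin.
- saddle_yellow: Fixed yellow saddle on the dark steel delivery rack, holding the yellow roller at first; it stays, so it still shows the starting order. Four saddles in one row, 70 mm apart, colours in any order. V rests as on the jig. Origin: centre of its underside, on the 12 mm thick deck; x along the row, away from the robot, y along the roller, whose axis lies 38.5 mm above the origin.
- saddle_green: Fixed green saddle on the dark steel delivery rack, holding the green roller at first; it stays, so it still shows the starting order. Four saddles in one row, 70 mm apart, colours in any order. V rests as on the jig. Origin: centre of its underside, on the 12 mm thick deck; x along the row, away from the robot, y along the roller, whose axis lies 38.5 mm above the origin.
- saddle_blue: Fixed blue saddle on the dark steel delivery rack, holding the blue roller at first; it stays, so it still shows the starting order. Four saddles in one row, 70 mm apart, colours in any order. V rests as on the jig. Origin: centre of its underside, on the 12 mm thick deck; x along the row, away from the robot, y along the roller, whose axis lies 38.5 mm above the origin.
- jig: Fixed aluminium plate 300x150x12 mm on the table with 4 black nests in a row at x=-105,-35,35,105 mm. Each: two V rests (90 deg, 40 mm mouth, 10 mm thick) at y=-50 and 50 mm, nothing between them. Origin: centre of underside; x along the row, away from the robot, y along nested rollers. Seated axis 50.5 mm, V tops 62 mm above origin. Left or right of the rack, each turned up to 0.3 rad.
- jar: Loose upright grease jar, white with a green cap, 50 mm in diameter, 65 mm high, a bystander beyond rack and jig; origin: centre of its underside. Leave it standing. (Other bystanders: a screwdriver on the table about 0.47 m to the left and a blue bin, 60 mm high, 0.5 m to the right.)
Not all that is in view belongs to the job. Leave any pink or white look-alike of the roller_blue alone.

How it is judged:
At the end, for the whole second after the job is handed in: Each roller rests in its own nest: within 8 mm along the row, 14 mm along the shaft, 5 mm in height, 0.12 rad of the jig's y; along the jig's x they lie in the reverse order of the like-coloured saddles along the rack; all at rest and released ((x of roller_red in the frame of jig between -0.113 and -0.097 m or x of roller_red in the frame of jig between -0.043 and -0.027 m or x of roller_red in the frame of jig between 0.027 and 0.043 m or x of roller_red in the frame of jig between 0.097 and 0.113 m) and y of roller_red in the frame of jig between -0.014 and 0.014 m and z of roller_red in the frame of jig between 0.0455 and 0.0555 m and angle between the y axis of each of roller_red, roller_yellow, roller_green, roller_blue and the y axis of jig, either way round below 0.12 rad and linear speed of each of roller_red, roller_yellow, roller_green, roller_blue below 0.02 m/s and angular speed of each of roller_red, roller_yellow, roller_green, roller_blue below 0.5 rad/s and (x of roller_yellow in the frame of jig between -0.113 and -0.097 m or x of roller_yellow in the frame of jig between -0.043 and -0.027 m or x of roller_yellow in the frame of jig between 0.027 and 0.043 m or x of roller_yellow in the frame of jig between 0.097 and 0.113 m) and y of roller_yellow in the frame of jig between -0.014 and 0.014 m and z of roller_yellow in the frame of jig between 0.0455 and 0.0555 m and (x of roller_green in the frame of jig between -0.113 and -0.097 m or x of roller_green in the frame of jig between -0.043 and -0.027 m or x of roller_green in the frame of jig between 0.027 and 0.043 m or x of roller_green in the frame of jig between 0.097 and 0.113 m) and y of roller_green in the frame of jig between -0.014 and 0.014 m and z of roller_green in the frame of jig between 0.0455 and 0.0555 m and (x of roller_blue in the frame of jig between -0.113 and -0.097 m or x of roller_blue in the frame of jig between -0.043 and -0.027 m or x of roller_blue in the frame of jig between 0.027 and 0.043 m or x of roller_blue in the frame of jig between 0.097 and 0.113 m) and y of roller_blue in the frame of jig between -0.014 and 0.014 m and z of roller_blue in the frame of jig between 0.0455 and 0.0555 m and ((x of saddle_red in the frame of saddle_yellow below 0 m and ((x of roller_red in the frame of jig above -0.07 m and x of roller_yellow in the frame of jig below -0.07 m) or (x of roller_red in the frame of jig above 0 m and x of roller_yellow in the frame of jig below 0 m) or (x of roller_red in the frame of jig above 0.07 m and x of roller_yellow in the frame of jig below 0.07 m))) or (x of saddle_red in the frame of saddle_yellow above 0 m and ((x of roller_yellow in the frame of jig above -0.07 m and x of roller_red in the frame of jig below -0.07 m) or (x of roller_yellow in the frame of jig above 0 m and x of roller_red in the frame of jig below 0 m) or (x of roller_yellow in the frame of jig above 0.07 m and x of roller_red in the frame of jig below 0.07 m)))) and ((x of saddle_red in the frame of saddle_green below 0 m and ((x of roller_red in the frame of jig above -0.07 m and x of roller_green in the frame of jig below -0.07 m) or (x of roller_red in the frame of jig above 0 m and x of roller_green in the frame of jig below 0 m) or (x of roller_red in the frame of jig above 0.07 m and x of roller_green in the frame of jig below 0.07 m))) or (x of saddle_red in the frame of saddle_green above 0 m and ((x of roller_green in the frame of jig above -0.07 m and x of roller_red in the frame of jig below -0.07 m) or (x of roller_green in the frame of jig above 0 m and x of roller_red in the frame of jig below 0 m) or (x of roller_green in the frame of jig above 0.07 m and x of roller_red in the frame of jig below 0.07 m)))) and ((x of saddle_red in the frame of saddle_blue below 0 m and ((x of roller_red in the frame of jig above -0.07 m and x of roller_blue in the frame of jig below -0.07 m) or (x of roller_red in the frame of jig above 0 m and x of roller_blue in the frame of jig below 0 m) or (x of roller_red in the frame of jig above 0.07 m and x of roller_blue in the frame of jig below 0.07 m))) or (x of saddle_red in the frame of saddle_blue above 0 m and ((x of roller_blue in the frame of jig above -0.07 m and x of roller_red in the frame of jig below -0.07 m) or (x of roller_blue in the frame of jig above 0 m and x of roller_red in the frame of jig below 0 m) or (x of roller_blue in the frame of jig above 0.07 m and x of roller_red in the frame of jig below 0.07 m)))) and ((x of saddle_yellow in the frame of saddle_green below 0 m and ((x of roller_yellow in the frame of jig above -0.07 m and x of roller_green in the frame of jig below -0.07 m) or (x of roller_yellow in the frame of jig above 0 m and x of roller_green in the frame of jig below 0 m) or (x of roller_yellow in the frame of jig above 0.07 m and x of roller_green in the frame of jig below 0.07 m))) or (x of saddle_yellow in the frame of saddle_green above 0 m and ((x of roller_green in the frame of jig above -0.07 m and x of roller_yellow in the frame of jig below -0.07 m) or (x of roller_green in the frame of jig above 0 m and x of roller_yellow in the frame of jig below 0 m) or (x of roller_green in the frame of jig above 0.07 m and x of roller_yellow in the frame of jig below 0.07 m)))) and ((x of saddle_yellow in the frame of saddle_blue below 0 m and ((x of roller_yellow in the frame of jig above -0.07 m and x of roller_blue in the frame of jig below -0.07 m) or (x of roller_yellow in the frame of jig above 0 m and x of roller_blue in the frame of jig below 0 m) or (x of roller_yellow in the frame of jig above 0.07 m and x of roller_blue in the frame of jig below 0.07 m))) or (x of saddle_yellow in the frame of saddle_blue above 0 m and ((x of roller_blue in the frame of jig above -0.07 m and x of roller_yellow in the frame of jig below -0.07 m) or (x of roller_blue in the frame of jig above 0 m and x of roller_yellow in the frame of jig below 0 m) or (x of roller_blue in the frame of jig above 0.07 m and x of roller_yellow in the frame of jig below 0.07 m)))) and ((x of saddle_green in the frame of saddle_blue below 0 m and ((x of roller_green in the frame of jig above -0.07 m and x of roller_blue in the frame of jig below -0.07 m) or (x of roller_green in the frame of jig above 0 m and x of roller_blue in the frame of jig below 0 m) or (x of roller_green in the frame of jig above 0.07 m and x of roller_blue in the frame of jig below 0.07 m))) or (x of saddle_green in the frame of saddle_blue above 0 m and ((x of roller_blue in the frame of jig above -0.07 m and x of roller_green in the frame of jig below -0.07 m) or (x of roller_blue in the frame of jig above 0 m and x of roller_green in the frame of jig below 0 m) or (x of roller_blue in the frame of jig above 0.07 m and x of roller_green in the frame of jig below 0.07 m))))); the robot touches nothing.
It fails at once if the grease jar is knocked over or pushed away by more than 30 mm (distance of jar from where it was at the start of the episode above 0.03 m or angle between jar's own z axis and vertical above 0.5 rad).
It fails at once if the red roller is dropped: it falls free by more than about 15 mm (contact force between roller_red and the fingers below 0.2 N and linear speed of roller_red above 0.55 m/s).
It fails at once if the yellow roller is dropped: it falls free by more than about 15 mm (contact force between roller_yellow and the fingers below 0.2 N and linear speed of roller_yellow above 0.55 m/s).
It fails at once if the green roller is dropped: it falls free by more than about 15 mm (contact force between roller_green and the fingers below 0.2 N and linear speed of roller_green above 0.55 m/s).
It fails at once if the blue roller is dropped: it falls free by more than about 15 mm (contact force between roller_blue and the fingers below 0.2 N and linear speed of roller_blue above 0.55 m/s).
It also fails if it takes over 96 s, if anything falls off the work surface, if the arm or the gripper's body presses on something with over 40 N, if the wrist force passes 120 N, or if a joint passes its speed limit or range.

ROBOT

A 7-joint arm with a two-finger parallel gripper is mounted at the origin on the work surface. World frame = base frame: x ahead of the robot, y to its left, z up, the work surface at z = 0. Lengths are in m, angles in rad, forces in N, time in s.
With the tool pointing down it reaches from about 0.425 to 0.825 m from the base axis. Payload 3.6 kg.
Tool frame: the origin (TCP) lies midway between the tips of the shut fingers; the grasp point (between the pads) lies 19 mm behind it; z points along the fingers, y is the line along which they close (so a half turn about z gives the same grasp; the last joint's range is limited). The gripper opens to 93 mm and grips with 3 to 60 N. Pads are 15 mm wide; open, the fingers measure 128 mm over their backs; the gripper's body (75 mm by 188 mm) begins 65 mm behind the grasp point.
Start: joints at [1.216, 0.615, -0.013, 1.423, 0.008, 1.103, -0.04], TCP at [0.21, -0.615, 0.219] pointing down, gripper open.
Joint ranges: [-3.12, 3.12], [-0.3, 2.06], [-1.34, 1.32], [0.26, 2.42], [-1.36, 4.5], [0.01, 1.98], [-2.84, 2.84]. Speed limits (rad/s): [2.79, 2.79, 3.14, 3.14, 3.14, 3.14, 3.14].

INTERFACE

Orientations are given as a 3x3 rotation matrix whose columns are the frame's x, y, z axes.
In Python, from station import goto, move_straight, set_joints, set_gripper, dwell, solve_ik, observe, grab_frame, camera_model, PlanningError, job_done gives the robot as it stands. Calls block until the motion is done:
- goto(position, orientation): joint-space move of the TCP to a pose.
- move_straight(position, ori=None, max_speed=0.15): straight line of the TCP; ori=None keeps the orientation; max_speed is the mean speed in m/s.
- set_joints(angles): joint-space move.
- set_gripper(opening): finger opening in m; the grip force is fixed at half the most; returns when the fingers have stopped.
- dwell(seconds).
- solve_ik(position, orientation): joint angles nearest the present ones, or None.
- observe(): the state.
- grab_frame(name): name is "scene" or "top" or "wrist"; returns the picture (400x640x3 uint8, blue, green, red); there is no depth.
- camera_model(name): a dict with "fx", "fy", "cx", "cy" (pixels), "position" and "rotation" of the camera in the world. Camera axes: x right, y down, z forward; pixel columns grow to the right and rows downward; lengths in m; the calibration is good to about 2 mm. The wrist camera is an equidistant fisheye: a pixel r from the principal point sees the ray r / f radians off the axis. A picture is of the moment at which its call begins: read the wrist's pose just before it. camera_model takes no time and is no camera call; for the wrist camera it gives the pose at the moment of the call.
A pose or a line that the arm cannot do raises PlanningError and nothing moves.
- job_done(): hands the job in; it is judged then, once.
The state is a dict: "time_s": time; "q": joint angles; "qd": joint speeds; "joint_efforts": joint torques, N m; "tcp_pos": TCP position; "eef_rot": TCP orientation; "wrist_force": force on the tool from outside, world axes, zero at the start; "ft_torque": the same for the moment, N m; "finger_gap": finger opening in m; "gripper_force": force on a finger pad.
Only numpy, scipy, OpenCV 4.12 (cv2) and the standard library are available. Lean on these libraries where they do the work, as an engineer would, in place of code of your own. Each camera call takes 0.05 s, during which the arm holds its last target. There are 200 camera calls.

## Working session

There is one attempt and no reset: what is moved stays moved. The work goes in short steps, each a Python script; the robot and the scene stay as the last script left them, time stands still between calls to the robot, and variables do not carry over. Pictures are saved under pics/ and viewed, at most 14 in all, crops included, and the job is handed in when it is done.

```bash
mkdir -p pics; python3 - <<'E'
from station import *
import cv2
for n in ("top","scene"):
    cv2.imwrite(f"pics/{n}0.png",grab_frame(n)); print(n,camera_model(n))
o=observe();print(o["time_s"],o["tcp_pos"],o["eef_rot"],o["finger_gap"])
E
```

```text
top {'fx': 504.8290766307971, 'fy': 504.8290766307971, 'cx': 327.1625015467887, 'cy': 205.37685993133715, 'position': array([0.40631779, 0.09605025, 1.67921827]), 'rotation': array([[-0.01504406, -0.99808867,  0.05993895],
       [-0.99972144,  0.01610481,  0.01725358],
       [-0.01818591, -0.05966268, -0.99805292]])}
scene {'fx': 485.90861286244836, 'fy': 485.90861286244836, 'cx': 331.04492285093636, 'cy': 202.86891070303452, 'position': array([1.1960484 , 0.50209287, 1.11144365]), 'rotation': array([[-0.49388961,  0.68295983, -0.53818113],
       [ 0.86934122,  0.40055053, -0.28949114],
       [ 0.01785791, -0.6108397 , -0.79155287]])}
0.1 [ 0.20968341 -0.61453083  0.21762135] [[ 9.46403311e-01  3.22986334e-01 -7.75508122e-04]
 [ 3.22987261e-01 -9.46400959e-01  2.11038987e-03]
 [-5.23145426e-05 -2.24775921e-03 -9.99997472e-01]] 0.09286441002110285
```

View pics/top0.png

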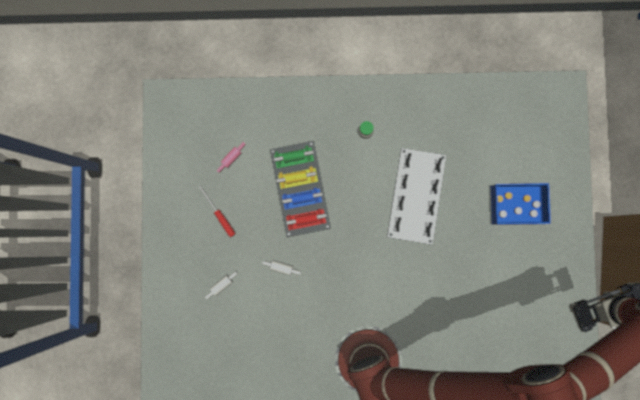

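View pics/scene0.png

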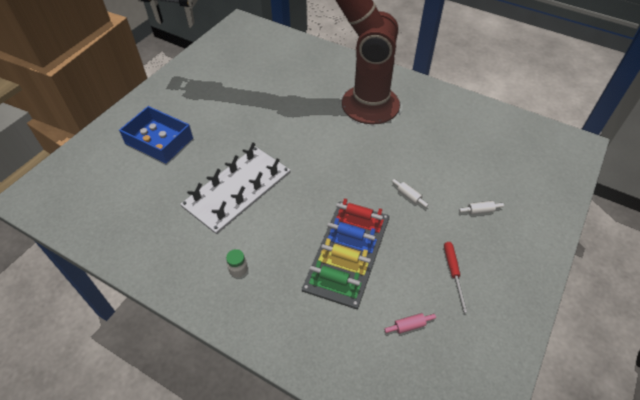

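The roller saddles, nearest to farthest in the top view, are red (305,220), blue (301,200), yellow (297,179) and green (294,158). The jig is the white plate at (417,196), to the right of the rack, and the jar is at (366,129). There are two possible targets that look like the blue roller: the pink roller at (231,157) and the white ones at (222,285) and (281,268). These are loose decoys off the rack, so the real roller_blue is the blue one in the blue saddle. I'll confirm that with a crop from closer wrist views.

```bash
cat > h.py <<'E'
from station import *
import numpy as np, cv2
HSV={"red":[((0,150,60),(8,255,255)),((172,150,60),(180,255,255))],"yellow":[((22,130,80),(35,255,255))],
     "green":[((50,110,40),(80,255,255))],"blue":[((105,130,60),(125,255,255))]}
def rays(cam,px,fish=False):
    px=np.atleast_2d(np.asarray(px,float)); a=(px[:,0]-cam["cx"])/cam["fx"]; b=(px[:,1]-cam["cy"])/cam["fy"]
    if fish:
        r=np.hypot(a,b)+1e-12; d=np.c_[np.sin(r)*a/r,np.sin(r)*b/r,np.cos(r)]
    else: d=np.c_[a,b,np.ones_like(a)]
    return d@np.asarray(cam["rotation"]).T
def to_z(cam,px,z,fish=False):
    d=rays(cam,px,fish); p=np.asarray(cam["position"]); return p+d*((z-p[2])/d[:,2])[:,None]
def project(cam,P,fish=False):
    v=(np.atleast_2d(P)-cam["position"])@np.asarray(cam["rotation"])
    if fish:
        r=np.hypot(v[:,0],v[:,1]); s=np.arctan2(r,v[:,2])/(r+1e-12)
    else: s=1/v[:,2]
    return np.c_[cam["fx"]*v[:,0]*s+cam["cx"],cam["fy"]*v[:,1]*s+cam["cy"]]
def mask(im,c):
    h=cv2.cvtColor(im,cv2.COLOR_BGR2HSV); return sum(cv2.inRange(h,*r) for r in HSV[c])
def down(yaw):  # tool z down, tool y along (cos yaw, sin yaw)
    y=np.array([np.cos(yaw),np.sin(yaw),0]); z=np.array([0,0,-1.]); return np.c_[np.cross(y,z),y,z]
E
python3 - <<'E'
from h import *
im=cv2.imread("pics/top0.png"); cam=camera_model("top")
roi=np.zeros(im.shape[:2],np.uint8); roi[135:245,265:335]=255
for c in HSV:
    m=mask(im,c)&roi; n,l,s,ce=cv2.connectedComponentsWithStats(m); i=1+s[1:,4].argmax()
    print(c,s[i],ce[i],to_z(cam,ce[i],.05)[0])
g=cv2.inRange(im[:, :, 0],175,255); r2=np.zeros_like(roi); r2[140:255,380:455]=255
g=cv2.morphologyEx(g&r2,cv2.MORPH_CLOSE,np.ones((3,3)))
P=np.argwhere(g)[:,::-1]; W=to_z(cam,P,.012)[:,:2].astype(np.float32)
print(len(P),cv2.minAreaRect(W), cv2.boxPoints(cv2.minAreaRect(W)))
print("jar",to_z(cam,(366,129),.065))
for p in [(.55,.15,.40),(.55,-.1,.4)]: print(solve_ik(p,down(.15)),solve_ik(p,down(.15+np.pi)))
print({k:camera_model("wrist")[k] for k in("fx","cx","cy","position","rotation")})
E
```

```text
red [287 210  38  19 327] [305.68195719 219.382263  ] [0.45995869 0.19429686 0.05      ]
yellow [279 167  38  21 396] [297.15909091 178.10353535] [0.59445426 0.22032147 0.05      ]
green [275 147  38  20 347] [293.89048991 157.82420749] [0.66099096 0.23021234 0.05      ]
blue [283 188  38  20 388] [301.93298969 198.54639175] [0.52764238 0.2056061  0.05      ]
2908 ((0.5349594354629517, -0.17090439796447754), (0.14580830931663513, 0.2949327826499939), 79.57949829101562) [[ 0.376739   -0.21593373]
 [ 0.66680735 -0.26927853]
 [ 0.69317985 -0.12587507]
 [ 0.40311152 -0.07253027]]
jar [[ 0.74823008 -0.00515117  0.065     ]]
[ 0.14622416  0.45141376 -0.758596    1.31512562  0.30576717  1.49194634
 -0.43477837] [ 0.31239341  0.5631637  -1.14768843  1.31017     0.5084174   1.576888
  2.52592893]
[ 0.50379387  0.39726814 -0.57735931  1.34955482  0.21419369  1.45661471
  0.08810246] [ 0.02849292  0.35484641  0.17259285  1.36528248 -0.06033208  1.42657216
 -2.79238466]
{'fx': 309.70691628693146, 'cx': 319.60668954140573, 'cy': 200.4319712171859, 'position': array([ 0.27251482, -0.59414339,  0.38322242]), 'rotation': array([[ 0.32380798, -0.91798212, -0.22903541],
       [-0.94611847, -0.31490937, -0.07544484],
       [-0.00286838,  0.24112427, -0.97049001]])}
```

```bash
python3 - <<'E'
from h import *
import pickle
S={}
for n,p,y in [("jig",(.535,-.171,.26),-.182),("rack",(.56,.212,.26),.177)]:
    goto(p,down(y)); dwell(.3); cam=camera_model("wrist"); im=grab_frame("wrist")
    cv2.imwrite(f"pics/w_{n}.png",im); S[n]=cam; o=observe(); print(n,o["time_s"],o["tcp_pos"],o["q"],cam["position"])
pickle.dump(S,open("cams.pkl","wb"))
E
```

```text
jig 2.4417 [ 0.53492392 -0.17130617  0.25994678] [ 0.53159253  0.46242357 -0.39937469  1.6159492   0.19565783  1.10299786
 -0.1012763 ] [ 0.54696414 -0.10701514  0.42552098]
rack 4.225 [0.56020136 0.2113813  0.26001349] [-0.07358727  0.5441381  -0.53730082  1.50814072  0.29205904  1.16990475
 -0.48586249] [0.54875669 0.27570105 0.4256051 ]
```

View pics/w_jig.png

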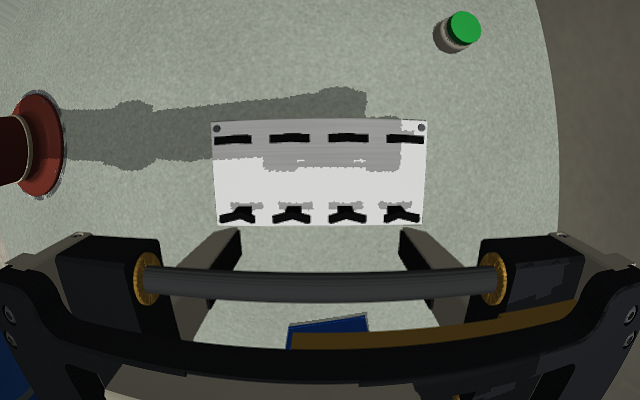

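View pics/w_rack.png

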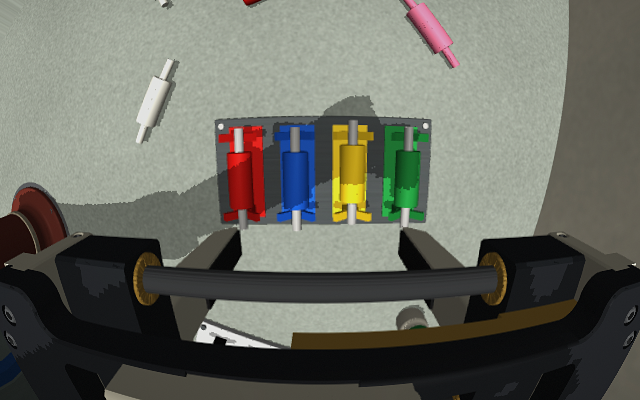

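The jig view shows the plate corners at about (211,122), (426,120), (423,224) and (218,226). In the rack view, near to far, the rollers are red (240,180), blue (296,180), yellow (352,174) and green (408,180). The white roller at (155,98) and the pink one at (431,33) lie outside the rack. I'll enlarge both views to confirm the blue roller and pick exact pixels.

```bash
python3 - <<'E'
import cv2
for n in("jig","rack"):
    im=cv2.imread(f"pics/w_{n}.png")[110:236,205:437]
    im=cv2.resize(im,None,fx=3.4,fy=3.4,interpolation=cv2.INTER_CUBIC)
    cv2.imwrite(f"pics/c_{n}.png",im)
E
```

```text
(no output)
```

View pics/c_rack.png

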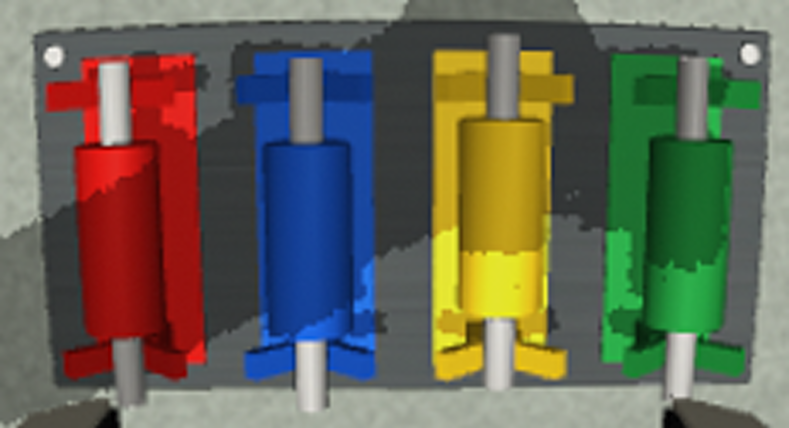

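View pics/c_jig.png

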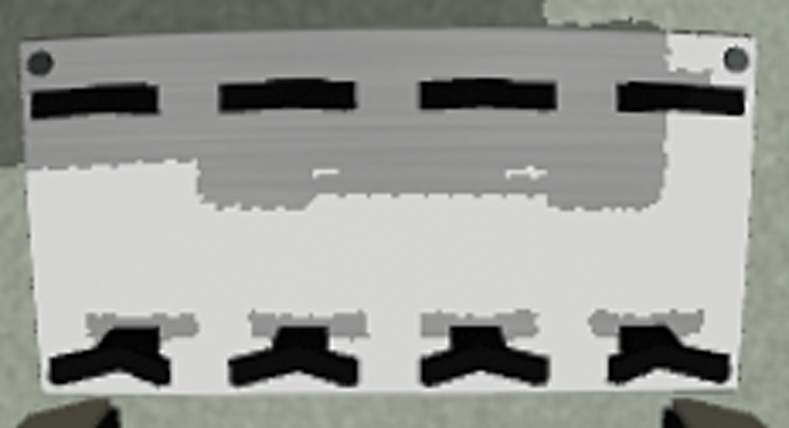

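The crops confirm it: the blue roller lies in the blue saddle, second from the robot, with shaft ends at (306,58) and (312,411) in the crop. The rack order is red, blue, yellow, green from near to far. The jig shows four empty black nests, with plate corners at about (21,43), (756,38), (738,389) and (43,394).

```bash
python3 - <<'E'
from h import *
import pickle
from scipy.optimize import least_squares
S=pickle.load(open("cams.pkl","rb"))
f=lambda p:np.array(p,float)/3.4+(205-.35,110-.35)
def pl(t): c,s=np.cos(t[2]),np.sin(t[2]); return lambda P:np.c_[t[0]+c*P[:,0]-s*P[:,1],t[1]+s*P[:,0]+c*P[:,1],P[:,2]]
R=np.array([[-.15,.075,.012],[.15,.075,.012],[.15,-.075,.012],[-.15,-.075,.012]])
C={"jig":f([(21,43),(756,38),(738,389),(43,394)]),"rack":f([(34,34),(768,34),(751,384),(55,385)])}
for n in C:
    print(n,"corners",to_z(S[n],C[n],.012,True)[:,:2].round(4).tolist())
    r=least_squares(lambda t:(project(S[n],pl(t)(R),True)-C[n]).ravel(),[.54,0,0]); print(n,r.x,r.fun.round(2))
    if n=="jig":
        V=np.array([[x+s,y,.062] for y in(.05,-.05) for x in(-.105,-.035,.035,.105) for s in(-.02,.02)])
        print(((project(S[n],pl(r.x)(V),True)-(204.65,109.65))*3.4).round(0).tolist())
J={"red":[(115,63),(131,404)],"blue":[(306,58),(312,411)],"yellow":[(504,35),(499,389)],"green":[(692,58),(679,397)]}
for c,p in J.items():
    W=to_z(S["rack"],f(p),.0505,True); d=W[0]-W[1]; print(c,W.mean(0).round(4),np.linalg.norm(d).round(4),np.arctan2(-d[0],d[1]).round(3))
E
```

```text
jig corners [[0.4008, -0.0716], [0.6936, -0.1236], [0.6682, -0.2696], [0.3741, -0.2178]]
jig [ 0.53418193 -0.1707262  -0.17529471] [-0.97 -0.41  0.83 -0.49  0.48  0.67 -0.33  0.45]
[[37.0, 107.0], [145.0, 102.0], [229.0, 99.0], [344.0, 97.0], [431.0, 96.0], [547.0, 97.0], [631.0, 98.0], [739.0, 102.0], [56.0, 375.0], [159.0, 376.0], [239.0, 376.0], [348.0, 376.0], [431.0, 375.0], [541.0, 374.0], [621.0, 373.0], [724.0, 371.0]]
rack corners [[0.4047, 0.2619], [0.6969, 0.3145], [0.7248, 0.1691], [0.431, 0.1165]]
rack [0.56435401 0.21541568 0.17900067] [-0.83 -0.52  1.3  -0.69  0.18  0.57 -0.65  0.89]
red [0.462  0.1931 0.0505] 0.1292 0.174
blue [0.5309 0.2043 0.0505] 0.1312 0.178
yellow [0.5986 0.225  0.0505] 0.1308 0.181
green [0.6682 0.2323 0.0505] 0.1287 0.191
```

```bash
cat >> h.py <<'E'
JIG=(.5342,-.1707,-.1753); RY=.178; ZG=.0315
ROL={"red":(.462,.1931),"blue":(.5309,.2043),"yellow":(.5986,.225),"green":(.6682,.2323)}
NEST={"red":.105,"blue":.035,"yellow":-.035,"green":-.105}
def nest(c): return JIG[0]+NEST[c]*np.cos(JIG[2]),JIG[1]+NEST[c]*np.sin(JIG[2])
def pick(c):
    x,y=ROL[c]; set_gripper(.056)
    goto((x,y,.16),down(RY)); move_straight((x,y,.06),max_speed=.15); move_straight((x,y,ZG),max_speed=.06)
    set_gripper(0.02); o=observe(); print(c,"gap",round(o["finger_gap"],4),"F",round(o["gripper_force"],1))
    move_straight((x,y,.06),max_speed=.06); move_straight((x,y,.17),max_speed=.15)
    o=observe(); print(" lifted gap",round(o["finger_gap"],4),"F",round(o["gripper_force"],1),"t",o["time_s"],"wf",o["wrist_force"].round(1))
    return o["finger_gap"]>.025
def place(c):
    x,y=nest(c); R=down(JIG[2])
    move_straight((x,y,.17),R,max_speed=.22); move_straight((x,y,ZG+.02),max_speed=.1)
    dwell(.2); f0=observe()["wrist_force"]; z=ZG+.02
    while z>ZG-.003:
        z-=.001 if z<ZG+.0055 else .003
        move_straight((x,y,z),max_speed=.03); d=observe()["wrist_force"]-f0
        if d[2]>5: break
    print(" touch at dz",round(z-ZG,4),d.round(1))
    set_gripper(.054); move_straight((x,y,.06),max_speed=.08); move_straight((x,y,.17),max_speed=.2)
    print(" placed t",observe()["time_s"])
E
python3 - <<'E'
from h import *
if pick("red"):
    cv2.imwrite("pics/hold_red.png",grab_frame("wrist"))
    place("red")
goto((.5342,-.1707,.26),down(JIG[2])); cv2.imwrite("pics/j1.png",grab_frame("wrist"))
a=cv2.imread("pics/hold_red.png")[100:400,120:520];b=cv2.imread("pics/j1.png")[100:400,120:520]
cv2.imwrite("pics/s1.png",np.hstack([a,b]))
E
```

```text
red gap 0.0309 F 30.0
 lifted gap 0.0315 F 30.0 t 9.1083 wf [ 0.  -1.  -2.6]
 touch at dz -0.001 [-2.8  1.1  8.2]
 placed t 17.3167
```

View pics/s1.png

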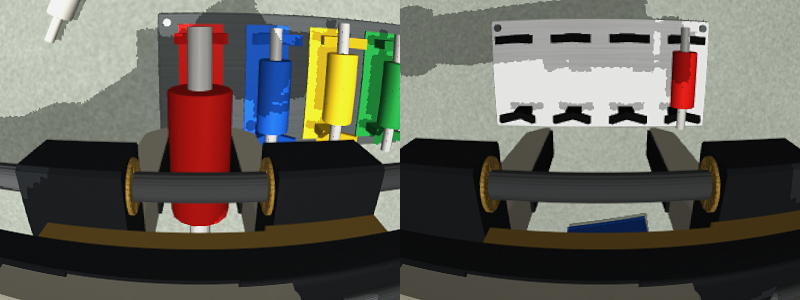

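Left half: the red roller is held centrally in the pads. Right half: it lies in the farthest nest, with its sleeve at about (684,80) and both shaft ends over the V rests. I'll carry on with the other three.

```bash
python3 - <<'E'
from h import *
import pickle
for c in("blue","yellow","green"):
    if not pick(c): print("MISSED",c); break
    place(c)
goto((.5342,-.1707,.26),down(JIG[2])); dwell(.2); cam=camera_model("wrist"); im=grab_frame("wrist"); pickle.dump(cam,open("camf.pkl","wb"))
cv2.imwrite("pics/j4.png",im); cv2.imwrite("pics/top4.png",grab_frame("top")); cv2.imwrite("pics/scene4.png",grab_frame("scene"))
cv2.imwrite("pics/c_j4.png",cv2.resize(im[110:236,205:437],None,fx=3.4,fy=3.4,interpolation=cv2.INTER_CUBIC))
s=cv2.imread("pics/scene4.png")[120:300,150:400]; cv2.imwrite("pics/c_s4.png",cv2.resize(s,None,fx=3,fy=3,interpolation=cv2.INTER_CUBIC))
print(observe()["time_s"])
E
```

```text
blue gap 0.0313 F 30.0
 lifted gap 0.031 F 30.0 t 23.1667 wf [ 0.4 -0.3 -3.4]
 touch at dz -0.001 [-2.7  0.1 11. ]
 placed t 31.1583
yellow gap 0.0317 F 30.0
 lifted gap 0.0314 F 30.0 t 36.4 wf [ 0.5 -0.2 -2. ]
 touch at dz -0.0 [-1.6  0.9  5.6]
 placed t 44.2167
green gap 0.0313 F 30.0
 lifted gap 0.0315 F 30.0 t 49.5583 wf [-0.6  0.8 -2.1]
 touch at dz -0.001 [-2.2  0.2 14.4]
 placed t 57.8667
58.825
```

View pics/c_j4.png

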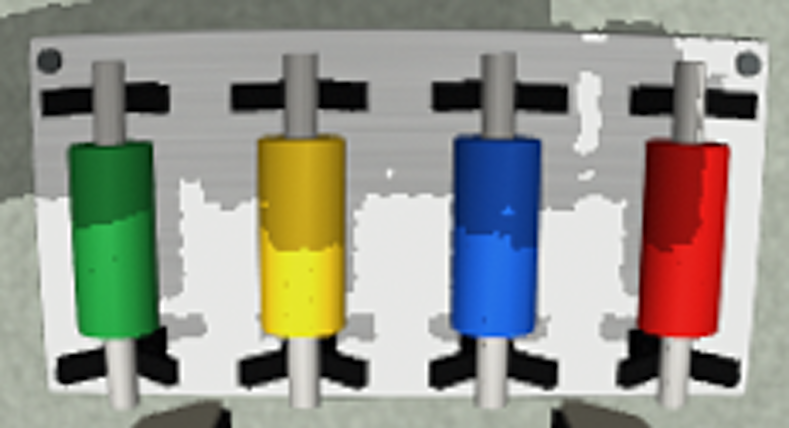

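View pics/c_s4.png

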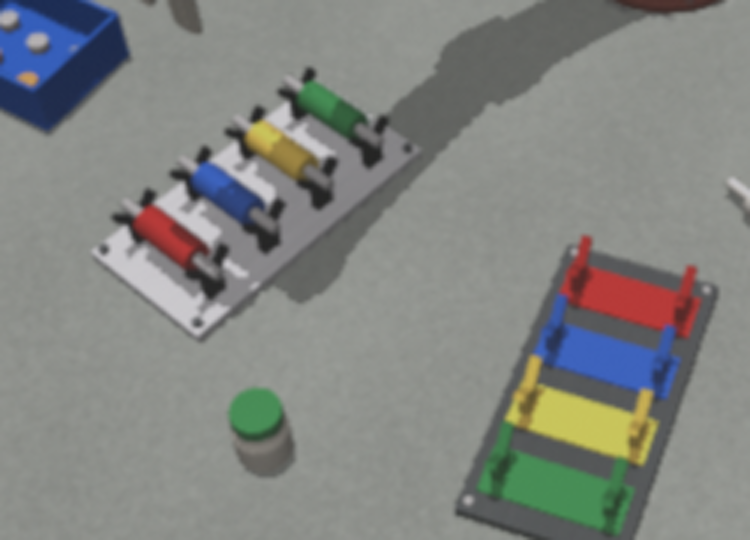

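```bash
python3 - <<'E'
from h import *
import pickle
cam=pickle.load(open("camf.pkl","rb")); f=lambda p:np.array(p,float)/3.4+(204.65,109.65)
C=to_z(cam,f([(30,40),(769,40),(750,392),(49,394)]),.012,True)[:,:2]; o=C.mean(0); d=C[1]+C[2]-C[0]-C[3]; a=np.arctan2(d[1],d[0]); print(o,a)
M=np.array([[np.cos(a),np.sin(a)],[-np.sin(a),np.cos(a)]])
for c,p in {"green":[(108,62),(123,407)],"yellow":[(301,54),(304,405)],"blue":[(499,54),(493,405)],"red":[(689,62),(674,405)]}.items():
    W=(to_z(cam,f(p),.0505,True)[:,:2]-o)@M.T; d=W[0]-W[1]; print(c,W.mean(0).round(4),np.linalg.norm(d).round(4),np.arctan2(-d[0],d[1]).round(3))
E
```

```text
[ 0.5346983  -0.17034408] -0.17154120323431254
green [-0.1058 -0.0011] 0.1305 -0.01
yellow [-0.0356 -0.    ] 0.1297 -0.011
blue [ 0.0348 -0.0001] 0.1297 -0.0
red [ 0.1047 -0.0011] 0.1297 0.007
```

The crop shows green, yellow, blue and red from near to far, with shaft ends in the V rests. Each roller is within 1 mm of its nest centre along the row, the measured length at seated height matches 130 mm, and the tilt is 0.011 rad at most. The scene crop shows the jar upright at (262,430) and the rack saddles empty. I'll hand the job in.

```bash
python3 -c "
from station import *
print(job_done())"
```

```text
the job is handed in; nothing more can be done
None
```

All four rollers are seated in the jig in reverse order (green, yellow, blue, red from near to far), the jar is still standing where it was, and I handed the job in at about 59 s of the 96 s allowed; no verdict came back.

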